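# Fit the blade frame on the inclined vegetable cutter and latch it

### The arm

A 6-joint arm with a two-finger parallel gripper is mounted at the origin on the work surface. World frame = base frame: x ahead of the robot, y to its left, z up, the work surface at z = 0. Lengths are in m, angles in rad, forces in N, time in s.
With the tool pointing down it reaches from about 0.375 to 0.75 m from the base axis. Payload 9 kg.
Tool frame: the origin (TCP) lies at the very end of the fingers, on their centre line; the grasp point (between the pads) lies 19 mm behind it; z points along the fingers, y is the line along which they close (so a half turn about z gives the same grasp; the last joint's range is limited). The gripper opens to 85 mm and grips with 20 to 120 N. Pads are 22 mm wide; open, the fingers measure 114 mm over their backs; the gripper's body (76 mm by 85 mm) begins 54 mm behind the grasp point. The pads swing forward as they close: fully open they stand 13 mm farther back than shut.
Start: joints at [0.909, 0.104, 0.097, 1.564, 0, 1.353], TCP at [0.258, 0.542, 0.231] pointing down, gripper open.
Joint ranges: [-2.99, 2.99], [-0.84, 1.86], [-1.1, 1.16], [-1.84, 2.11], [-1.51, 1.56], [-3.14, 3.14]. Speed limits (rad/s): [2.22, 2.22, 2.57, 3.14, 3.14, 3.14].

### API

Orientations are given as a unit quaternion [w, x, y, z].
In Python, from workcell import arm, imaging, nets gives the robot as it stands.
- The arm moves only by the shell command python3 -m jog 'ROWS' [FORCE]. ROWS is JSON, a list of rows, each a list of 5 numbers: the shift along the tool's x, y, z in cm, then the turn about the tool's z in degrees, then the closure, from -1 (fully open) to 1 (shut), so that 0 is half open. A call has 1 to 12 rows; each row is the pose to reach, as a shift and turn from the pose commanded when the call began, along the tool's axes at that moment; what a row does not reach only later rows make up. A row lasts 1/10 s, in which the tool goes at most 50 mm and 8.59 degrees, less where a joint would pass 70% of its speed; a pose out of reach is approached as far as the arm can. A call with a gripper value outside its range is refused whole. The fingers move at their own pace and stop on an object; FORCE is the grip in N (left out, the last holds). Time passes only in rows, so rows that repeat a pose let the fingers close. It gives the time, the measured TCP pose, the force, the opening and the grip force at its end, in the units of the state.
- arm.read_state(): the state, without advancing time (a new reading comes with each control period).
- imaging.capture(name): name is "scene" or "top" or "wrist"; returns a dict with "image" (420x560x3 uint8, red, green, blue), "depth" (420x560 float32, m along the optical axis (not along the pixel's ray), 0 where there is no reading), "vertical_fov" (degrees; the focal length in pixels is half the picture's height over the tangent of half this angle, whatever the lens; pixels are square), "cx", "cy" (the principal point, pixels), "R" (3x3) and "t" (3): a world point X has camera coordinates R X + t; the wrist camera has in their place "tool_from_camera" (4x4, takes a point from camera to tool coordinates, whose origin is the TCP and whose axes are the flange's). Camera axes: x right, y down, z forward; pixel columns grow to the right and rows downward; lengths in m; the calibration is good to about 2 mm. A picture is of the moment at which its call begins: read the wrist's pose just before it.
- arm.finish_job(): hands the job in; it is judged then, once.
Trained networks look in a picture, given as the dict that the camera call returned (one of the last four; its "shot" number tells which), for a name from the list of things; names that differ only in an ending like _2 or _b are one class to them, and where a whole thing is asked for, a point or a joint stands for the part that bears it (a point fixed in the world has none). Each returns a list of dicts, best first, with "conf" (0 to 1); they miss things now and then, are a little off and sometimes report something else, mostly with a low value. They report only what shows in the picture. A call takes as long as a camera call. They do not tell look-alikes from the thing itself.
- nets.cut_out(query, picture): "mask" (420x560 bool, what is visible of it).
- nets.pinpoint(query, picture): "point" ([x, y, z] in m, in world coordinates, good to about 4 mm: a listed point, or the origin of a listed thing).
The state is a dict: "time": time; "qpos": joint angles; "joint_velocities": joint speeds; "joint_efforts": joint torques, N m; "position": TCP position; "tool_rot": TCP orientation; "force": force on the tool from outside, world axes, zero at the start; "ft_torque": the same for the moment, N m; "width": finger opening in m; "gripper_force": force on a finger pad.
Only numpy, scipy, OpenCV 4.12 (cv2) and the standard library are available. Lean on these libraries where they do the work, as an engineer would, in place of code of your own. Each camera call takes 0.05 s, during which the arm holds its last target. There are 200 camera calls.

### The job

Get the vegetable cutter ready for shredding: pick up the longer of the two loose blade frames, the one whose holes match the cutter's two studs, and fit it over both studs until it sits flush, fully home on its pads. Then swing the turn latch over it as far as its stop and let go, leaving the other things on the table where they are.

Things in the scene. Friction and masses are not known exactly. Their poses are not given: they have to be found in the camera images.
- bed: Cutter's fixed sloping bed, white-painted casting, 250 mm wide (y), x from -80 to +105 mm. Origin: middle of the seat, half-way between the two studs, level with the tops of the two seat pads (about 150 mm above the table, pads 12 mm above the bed plate). x up the slope (away from the robot), y left across the bed, z the slope's outward normal, along the studs, 26 degrees from vertical.
- stud_left (a point): Tip of the left steel stud, at bed (0, 75, 40) mm, axes as the bed's. The stud stands along bed z from its pad (50 by 32 mm): 12 mm in diameter up to 27 mm, then tapering to 4 mm at the 40 mm high tip. Between the pads is the 44 by 116 mm cutting window.
- stud_right (a point): Tip of the right stud, alike, at bed (0, -75, 40) mm. Nothing overhangs the seat; the raised pusher lever (100 mm wide) stays parked, hinged at bed x = 96 mm and leaning away from the robot.
- long_frame_mid (a point): Centre of the longer blade frame: loose cast aluminium, 60 mm (x) by 184 mm (y) by 24 mm thick (z), about 0.4 kg, lying flat on the table. Straight sides; balances and can be gripped across its 60 mm width at the middle. A 15 mm chamfered hole through each end at y = +75 and -75 mm. Same either way round. Home on the cutter this centre is 12 mm above the bed origin along bed z.
- short_frame_mid (a point): Centre of the other, shorter blade frame, 60 by 140 by 24 mm, holes 106 mm apart: for another cutter, does not fit. It may lie on either side of the longer one. To be left alone.
- latch (a joint): Turn latch on the bed (dark steel strip 16 mm wide, 26 to 32 mm above the pads, 58 mm long): angle in rad about the bed normal at bed (70, -62) mm. 0 = open, strip towards bed -y; turns clockwise seen from above the bed; 1.571 = at its stop, strip towards bed -x over the frame's end, 2 mm above a frame that is home. Starts at 0 to 0.4, clear of the frame; stiff (3 N at the post), stays where left.
- latch_post (a point): The latch's upright round dark steel finger post, 14 mm in diameter, standing along bed z from 32 to 68 mm above the pads, 38 mm from the latch's pivot; this point is on its axis, 50 mm above the pads. It moves with the latch (its axes turn too).
- avocado_a_mid (a point): Bystander: avocado standing on the table, 76 mm across, 96 mm tall; point 45 mm up.
- avocado_b_mid (a point): Bystander: second avocado, same size.
- bowl_mid (a point): Bystander: steel bowl, 150 mm across, 60 mm tall; point 30 mm up its axis.
- spoon_grip (a point): Bystander: wooden spoon, 200 mm long, lying; point on its handle.
- sauce_mid (a point): Bystander: dark sauce bottle with a red cap, 60 mm across, 170 mm tall; point 85 mm up.
- cup_mid (a point): Bystander: steel cup, 76 mm across, 85 mm tall; point at its middle.
Mind the look-alikes: they are no part of the job. What is shaped like the part that bears long_frame_mid but black or green is not meant.

How it is judged:
By the outcome, as a careful person would: the job done as asked, in the order asked, and still so for the second after the job is handed in, with the robot touching nothing.
It also fails if it takes over 58 s, if anything falls off the work surface, if the arm or the gripper's body presses on something with over 40 N, if the wrist force passes 120 N, or if a joint passes its speed limit or range.

## Working session

There is one attempt and no reset: what is moved stays moved. The work goes in short steps, Python scripts to look and compute and a shell command to move; the robot and the scene stay as the last step left them, time stands still between calls to the robot, and variables do not carry over. Pictures are saved under pics/ and viewed, at most 10 in all, crops included, and the job is handed in when it is done.

```bash
ls; mkdir -p pics
cat > h.py <<'E'
import numpy as np,cv2
from workcell import arm,imaging,nets
from scipy.spatial.transform import Rotation as Ro
def cap(n):
    s=arm.read_state(); return s,imaging.capture(n)
def save(p,f,crop=None,sc=1):
    im=p["image"][:,:,::-1]
    if crop: a,b,c,d=crop; im=im[b:d,a:c]
    cv2.imwrite(f,cv2.resize(im,None,fx=sc,fy=sc,interpolation=cv2.INTER_CUBIC))
def rot(s): 
    w,x,y,z=s["tool_rot"]; return Ro.from_quat([x,y,z,w]).as_matrix()
def world(p,s,uv,depth=None):
    f=210/np.tan(np.radians(p["vertical_fov"])/2)
    uv=np.atleast_2d(uv).astype(float)
    if depth is None: depth=p["depth"][uv[:,1].astype(int),uv[:,0].astype(int)]
    c=np.c_[(uv[:,0]-p["cx"])/f*depth,(uv[:,1]-p["cy"])/f*depth,depth]
    if "R" in p: return (c-p["t"])@np.array(p["R"])
    T=np.array(p["tool_from_camera"]); c=c@T[:3,:3].T+T[:3,3]
    return c@rot(s).T+s["position"]
E
python3 - <<'E'
from h import *
for n in("top","scene"):
    s,p=cap(n); save(p,f"pics/{n}0.png",sc=1.4)
    print(n,p.get("t"),p["vertical_fov"])
    for q in("bed","stud_left","stud_right","long_frame_mid","short_frame_mid","latch","latch_post","avocado_a_mid","bowl_mid","spoon_grip","sauce_mid","cup_mid"):
        print(q,[(np.round(r["point"],3).tolist(),round(r["conf"],2)) for r in nets.pinpoint(q,p)][:4])
print(s["position"],s["tool_rot"],s["force"])
E
```

```text
pics
top [-0.02832478  0.520357    1.1808142 ] 53.56101873551015
bed [([0.617, 0.148, 0.148], 0.85), ([0.519, -0.469, 0.045], 0.52)]
stud_left [([0.588, 0.218, 0.186], 0.86), ([0.616, 0.147, 0.151], 0.42)]
stud_right [([0.614, 0.067, 0.185], 0.73), ([0.424, 0.14, 0.045], 0.44)]
long_frame_mid [([0.249, -0.484, 0.015], 0.94), ([0.521, -0.322, 0.014], 0.88), ([0.298, -0.262, 0.012], 0.86)]
short_frame_mid []Traceback (most recent call last):
  File "<stdin>", line 6, in <module>
ValueError: it knows: avocado_a_mid, avocado_b_mid, bed, bowl_mid, cup_mid, latch_post, long_frame_mid, sauce_mid, short_frame_mid, spoon_grip, stud_left, stud_right
```

Run:
```python
from h import *
for n in("top","scene"):
    s,p=cap(n); save(p,f"pics/{n}0.png",sc=1.4)
    print(n,p.get("t"),p["vertical_fov"])
    for q in("bed","stud_left","stud_right","long_frame_mid","short_frame_mid","latch_post","avocado_a_mid","bowl_mid","spoon_grip","sauce_mid","cup_mid"):
        print(q,[(np.round(r["point"],3).tolist(),round(r["conf"],2)) for r in nets.pinpoint(q,p)][:4])
    f=210/np.tan(np.radians(p["vertical_fov"])/2)
    for r in nets.pinpoint("long_frame_mid",p):
        c=np.array(p["R"])@r["point"]+p["t"]; print((c[:2]/c[2]*f+[p["cx"],p["cy"]]).round())
print(s["position"],s["tool_rot"],s["force"])
```

```text
top [-0.02832478  0.520357    1.1808142 ] 53.56101873551015
bed [([0.619, 0.144, 0.152], 0.61)]
stud_left [([0.584, 0.219, 0.187], 0.76), ([0.617, 0.146, 0.152], 0.73)]
stud_right [([0.613, 0.065, 0.189], 0.81)]
long_frame_mid [([0.247, -0.487, 0.014], 0.91), ([0.297, -0.261, 0.01], 0.88), ([0.52, -0.319, 0.012], 0.72)]
short_frame_mid [([0.519, -0.154, 0.01], 0.88), ([0.582, 0.215, 0.186], 0.37)]
latch_post [([0.662, 0.055, 0.223], 0.71)]
avocado_a_mid []
bowl_mid [([0.71, -0.393, 0.027], 0.88), ([0.613, 0.068, 0.186], 0.24)]
spoon_grip [([0.692, -0.208, 0.013], 0.84)]
sauce_mid [([0.443, 0.461, 0.084], 0.6)]
cup_mid [([0.52, -0.469, 0.044], 0.97)]
[428. 294.]
[350. 279.]
[364. 205.]
scene [-0.00369214 -0.14564684  1.88807582] 51.6520624151406
bed [([0.621, 0.147, 0.15], 0.96)]
stud_left [([0.582, 0.219, 0.187], 0.66), ([0.697, -0.21, 0.012], 0.28)]
stud_right [([0.612, 0.067, 0.184], 0.92)]
long_frame_mid [([0.307, -0.26, 0.011], 0.87), ([0.52, -0.32, 0.013], 0.72)]
short_frame_mid [([0.522, -0.163, 0.009], 0.75), ([0.664, 0.056, 0.219], 0.71)]
latch_post [([0.668, 0.056, 0.217], 0.65), ([0.526, -0.475, 0.043], 0.38)]
avocado_a_mid [([0.426, 0.139, 0.04], 0.77)]
bowl_mid [([0.704, -0.397, 0.027], 0.85)]
spoon_grip [([0.698, -0.211, 0.013], 0.66), ([0.665, 0.055, 0.219], 0.18)]
sauce_mid [([0.449, 0.458, 0.086], 0.68)]
cup_mid [([0.523, -0.476, 0.041], 0.63)]
[216. 213.]
[195. 251.]
[0.2576397  0.54191387 0.23134531] [3.61184630e-05 2.20079082e-01 9.75482031e-01 5.62268241e-05] [ 0.88207517  0.1911572  -0.11644654]
```

View pics/top0.png

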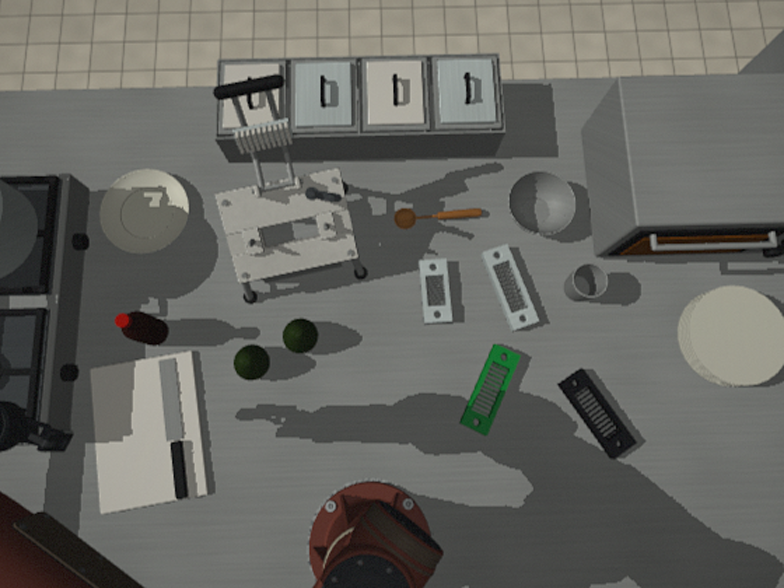

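View pics/scene0.png

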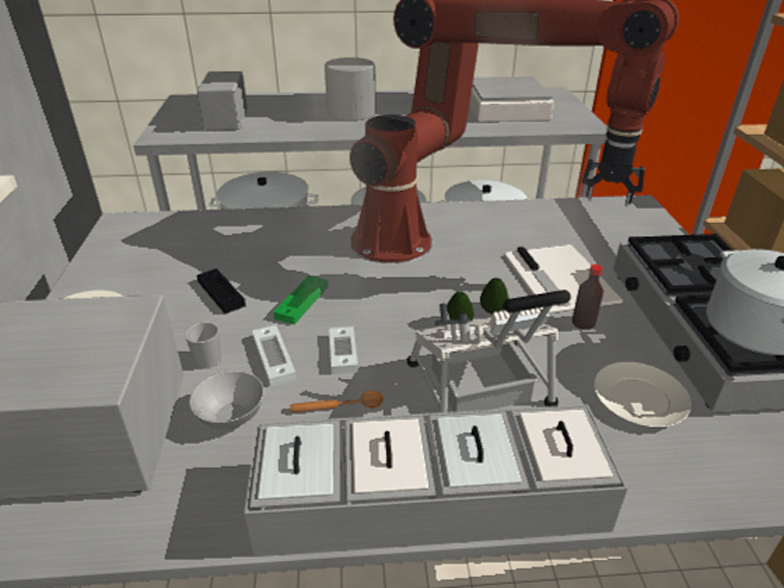

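Candidates (top0 px, at 1.4x): long aluminium (510,287), short aluminium (435,290), green look-alike (490,388), black look-alike (598,412). I choose the long aluminium one at about world (0.52,-0.32). Scene0 shows the same: long (272,352), short (343,348).

Run:
```python
from h import *
s,p=cap("top"); save(p,"pics/crop1.png",(280,160,480,330),4)
P=[]
for r in nets.cut_out("long_frame_mid",p):
    m=r["mask"]; v,u=np.nonzero(m); w=world(p,s,np.c_[u,v]); w=w[(w[:,2]>.015)&(w[:,2]<.04)]
    if len(w)<20: continue
    rc=cv2.minAreaRect((w[:,:2]*1000).astype(np.float32)); print(round(r["conf"],2),rc,len(w),np.median(w[:,2]),p["image"][m].mean(0))
R=rot(s); print(R.round(3)); print(((np.array([.52,-.32,.15])-s["position"])@R*100).round(1))
```

```text
0.92 ((301.56243896484375, -260.9804382324219), (60.644073486328125, 184.401123046875), 62.99991989135742) 793 0.022313577386330073 [31.63653484 87.53107345 45.85781544]
0.75 ((520.7532958984375, -317.32049560546875), (184.56874084472656, 61.70909881591797), 18.603193283081055) 705 0.022090239016141898 [136.55278093 143.37797957 139.86038593]
0.56 ((246.07427978515625, -481.8622741699219), (184.0642852783203, 62.79090118408203), 31.775468826293945) 860 0.022242703181583903 [27.875      28.37584459 29.42989865]
[[-0.903  0.429  0.   ]
 [ 0.429  0.903  0.   ]
 [-0.     0.    -1.   ]]
[-60.7 -66.6   8.1]
```

View pics/crop1.png

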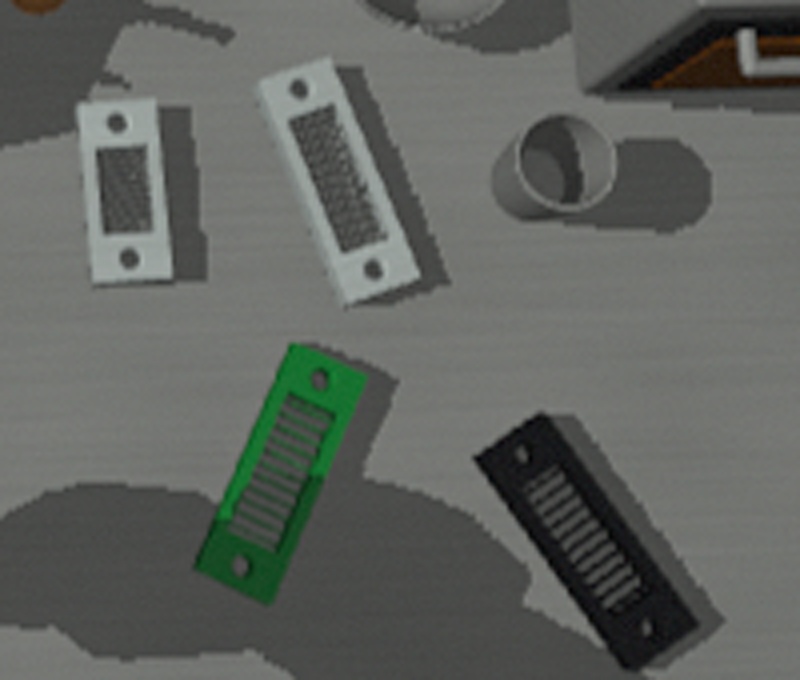

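The long, silver frame with holes near its ends (crop px (340,180)) is confirmed. Its centre is (0.521,-0.317) with the long axis at 18.6°. I'll move above it.

```bash
python3 -m jog '[[-60.6,-66.3,0,-44,-1],[-60.6,-66.3,0,-44,-1],[-60.6,-66.3,0,-44,-1],[-60.6,-66.3,0,-44,-1],[-60.6,-66.3,0,-44,-1],[-60.6,-66.3,0,-44,-1],[-60.6,-66.3,0,-44,-1],[-60.6,-66.3,0,-44,-1],[-60.6,-66.3,0,-44,-1],[-60.6,-66.3,0,-44,-1],[-60.6,-66.3,0,-44,-1],[-60.6,-66.3,0,-44,-1]]' 40
python3 - <<'E'
from h import *
s=arm.read_state(); R=rot(s); print(s["time"],s["position"],R.round(3),s["qpos"]); print(((np.array([.5208,-.3173,.2])-s["position"])@R*100).round(1), np.degrees(np.arctan2(R[1,1],R[0,1])))
E
```

```text
time: 2.9
position: [0.4276, -0.0139, 0.2319]
tool_rot: [0.001, -0.161, 0.987, -0.0]
force: [-0.2, 1.0, -0.4]
width: 0.0853
gripper_force: 0.0
2.9 [ 0.4275877  -0.01389677  0.23187194] [[-0.948 -0.318  0.001]
 [-0.318  0.948 -0.   ]
 [-0.001 -0.001 -1.   ]] [-3.40433015e-01 -4.30311449e-01 -3.83513745e-01  1.61637726e+00
  2.31710171e-04 -6.64268094e-01]
[  0.8 -31.7   3.2] 108.55437345634064
```

```bash
python3 -m jog '[[0.8,-31.7,3,0,-1],[0.8,-31.7,3,0,-1],[0.8,-31.7,3,0,-1],[0.8,-31.7,3,0,-1],[0.8,-31.7,3,0,-1],[0.8,-31.7,3,0,-1],[0.8,-31.7,3,0,-1],[0.8,-31.7,3,0,-1],[0.8,-31.7,3,0,-1]]'
python3 - <<'E'
from h import *
s,p=cap("wrist"); save(p,"pics/w1.png",sc=1)
R=rot(s)
for r in nets.cut_out("long_frame_mid",p):
    v,u=np.nonzero(r["mask"]); w=world(p,s,np.c_[u,v]); w=w[(w[:,2]>.015)&(w[:,2]<.04)]
    if len(w)<20: continue
    rc=cv2.minAreaRect((w[:,:2]*1000).astype(np.float32)); print(round(r["conf"],2),rc,np.median(w[:,2]))
    c=np.array([*rc[0],24])/1000; c[2]=-.006+.001; print(((c-s["position"])@R*100).round(2))
print(s["time"],s["position"],np.degrees(np.arctan2(R[1,1],R[0,1])))
E
```

```text
time: 3.8
position: [0.5205, -0.3145, 0.2013]
tool_rot: [-0.0, -0.161, 0.987, 0.0]
force: [0.7, 1.6, 0.1]
width: 0.0853
gripper_force: 0.0
0.79 ((356.6497802734375, -289.9276428222656), (59.92478561401367, 63.42531204223633), 62.9145393371582) 0.025672473820697664
[14.75  7.52 20.64]
3.8 [ 0.52052325 -0.31447038  0.20128493] 108.55134349799437
```

View pics/w1.png

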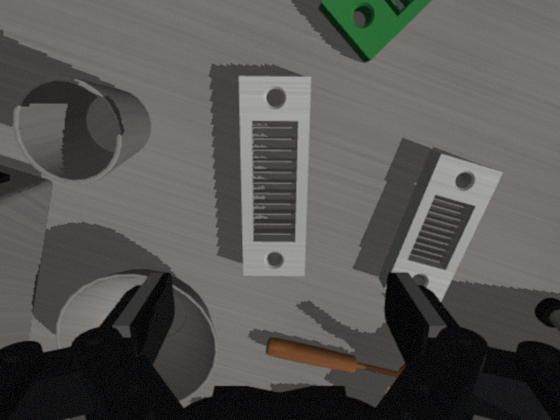

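The long frame's corners are at px (239,76),(311,77),(304,276),(244,276). The short frame is at (440,220), the spoon below and the cup top left.

Run:
```python
from h import *
s,p=cap("wrist"); R=rot(s)
u=[(242,80),(308,81),(302,273),(246,273)]
f=210/np.tan(np.radians(p["vertical_fov"])/2)
# intersect rays with z=.024
a=world(p,s,u,np.full(4,.1)); b=world(p,s,u,np.full(4,.3))
w=a+(b-a)*((.024-a[:,2])/(b-a)[:,2])[:,None]
print(w.round(4), world(p,s,u).round(3)); c=w.mean(0); d=w[0]+w[1]-w[2]-w[3]
print(c,np.degrees(np.arctan2(d[1],d[0])),((c-s["position"])@R*100).round(2))
```

```text
[[ 0.4465 -0.3726  0.024 ]
 [ 0.4296 -0.32    0.024 ]
 [ 0.5994 -0.2647  0.024 ]
 [ 0.617  -0.3169  0.024 ]] [[ 0.446 -0.372  0.025]
 [ 0.43  -0.32   0.026]
 [ 0.599 -0.265  0.025]
 [ 0.615 -0.317  0.027]]
[ 0.52312586 -0.31854928  0.024     ] -161.9223674179922 [-0.06 -0.54 17.79]
```

```bash
python3 -m jog '[[0,-0.45,5,0,-1],[0,-0.45,10,0,-1],[0,-0.45,14,0,-1],[0,-0.45,18,0,-1],[0,-0.45,20.1,0,-1],[0,-0.45,20.1,0,-1],[0,-0.45,20.1,0,1],[0,-0.45,20.1,0,1],[0,-0.45,20.1,0,1],[0,-0.45,20.1,0,1],[0,-0.45,20.1,0,1],[0,-0.45,20.1,0,1]]' 60; python3 -m jog '[[0,0,0,0,1],[0,0,0,0,1]]'
```

```text
time: 5.15
position: [0.5237, -0.3201, 0.0034]
tool_rot: [0.001, -0.161, 0.987, -0.001]
force: [0.1, 2.7, 7.4]
width: 0.0587
gripper_force: 67.4
time: 5.35
position: [0.5237, -0.32, 0.0034]
tool_rot: [0.001, -0.162, 0.987, -0.001]
force: [-0.4, 0.9, 7.6]
width: 0.0586
gripper_force: 67.4
```

```bash
python3 -m jog '[[0,0,-5,0,1],[0,0,-10,0,1],[0,0,-15,0,1],[0,0,-20,0,1],[0,0,-25,0,1],[0,0,-30,0,1],[0,5,-35,-9,1],[0,10,-35,-18,1],[0,15,-35,-26,1],[0,20,-35,-34,1]]'
python3 - <<'E'
from h import *
s=arm.read_state(); R=rot(s); print(s["qpos"].round(3) if hasattr(s["qpos"],"round") else s["qpos"]);print(R.round(3))
# inward radial direction in tool axes
d=-np.array([*s["position"][:2],0]); print((d@R*100).round(1), np.hypot(*d[:2]))
E
```

```text
time: 6.35
position: [0.4629, -0.1432, 0.3519]
tool_rot: [0.001, -0.445, 0.895, -0.001]
force: [1.3, 1.6, -2.7]
width: 0.0583
gripper_force: 67.9
[-0.571 -0.183  0.04   1.791  0.    -1.494]
[[-0.603 -0.797  0.002]
 [-0.797  0.603 -0.001]
 [-0.    -0.003 -1.   ]]
[16.5 45.5 -0.1] 0.4844867893654929
```

```bash
python3 -m jog '[[1.7,4.7,0,0,1],[3.4,9.4,0,0,1],[4.1,11.3,0,0,1],[5.1,14.1,0,0,1],[5.1,14.1,0,0,1]]'
python3 - <<'E'
from h import *
s=arm.read_state(); R=rot(s); print(np.round(s["qpos"],3));print(R.round(3))
E
```

```text
time: 6.85
position: [0.3186, -0.0983, 0.3521]
tool_rot: [0.001, -0.443, 0.897, -0.002]
force: [1.0, 0.1, -3.7]
width: 0.0588
gripper_force: 68.0
[-0.698 -0.63  -0.292  1.905 -0.    -1.616]
[[-0.608 -0.794  0.003]
 [-0.794  0.608 -0.003]
 [ 0.    -0.004 -1.   ]]
```

```bash
python3 -m jog '[[0,0,-5,0,1],[0,0,-10,0,1],[0.5,1.5,-15,0,1],[1,3,-18,0,1],[1.5,4.5,-20,0,1],[1.5,4.5,-20,0,1]]'
python3 - <<'E'
from h import *
s=arm.read_state(); R=rot(s); print(np.round(s["qpos"],3));print(R.round(3))
E
```

```text
time: 7.45
position: [0.3067, -0.0937, 0.4949]
tool_rot: [0.006, -0.443, 0.896, -0.023]
force: [0.2, -0.6, -4.4]
width: 0.0585
gripper_force: 69.4
[-0.704 -0.493  0.095  2.111 -0.008 -1.622]
[[-0.608 -0.794  0.031]
 [-0.794  0.607 -0.037]
 [ 0.01  -0.047 -0.999]]
```

```bash
python3 -m jog '[[0,0,-5,0,1],[0,0,-10,0,1],[0,0,-10,0,1],[0,0,-10,0,1]]'
python3 - <<'E'
from h import *
s=arm.read_state(); R=rot(s); print(np.round(s["qpos"],3));print(R.round(3))
E
```

```text
time: 7.85
position: [0.3327, -0.1, 0.5306]
tool_rot: [0.014, -0.443, 0.895, -0.048]
force: [-0.0, 0.3, -2.8]
width: 0.0586
gripper_force: 69.5
[-0.659 -0.409  0.23   2.111 -0.016 -1.578]
[[-0.608 -0.791  0.068]
 [-0.794  0.604 -0.073]
 [ 0.017 -0.099 -0.995]]
```

```bash
python3 -m jog '[[0,0,5,0,1],[0,0,10,0,1],[0,0,10,0,1]]'
python3 - <<'E'
from h import *
s=arm.read_state(); R=rot(s); print(np.round(s["qpos"],3));print(R.round(3))
E
```

```text
time: 8.15
position: [0.3375, -0.1061, 0.4207]
tool_rot: [0.01, -0.442, 0.896, -0.04]
force: [-0.6, 0.4, -4.5]
width: 0.0579
gripper_force: 69.4
[-0.665 -0.566 -0.116  1.94  -0.016 -1.583]
[[-0.608 -0.792  0.054]
 [-0.794  0.605 -0.063]
 [ 0.017 -0.081 -0.997]]
```

```bash
python3 -m jog '[[-7,6,-1,0,1],[-12,12,-1,0,1],[-16,18,-1.5,0,1],[-19,24,-2,0,1],[-20.8,28,-2.6,0,1],[-20.8,28,-2.6,0,1],[-20.8,28,-2.6,0,1],[-20.8,28,-2.6,0,1]]'
python3 - <<'E'
from h import *
s=arm.read_state(); R=rot(s); print(np.round(s["qpos"],3));print(R.round(3))
d=np.array([0,0,.30]); print((d@R*100).round(1)); d=np.array([-.1,-.04,.0]); print((d@R*100).round(1));
E
```

```text
time: 8.95
position: [0.2413, 0.2312, 0.4297]
tool_rot: [0.017, -0.444, 0.895, -0.049]
force: [0.8, -0.2, -4.0]
width: 0.0587
gripper_force: 69.5
[ 0.46  -0.531 -0.075  1.992 -0.097 -0.463]
[[-0.605 -0.793  0.074]
 [-0.796  0.601 -0.072]
 [ 0.013 -0.102 -0.995]]
[  0.4  -3.1 -29.8]
[ 9.2  5.5 -0.4]
```

```bash
python3 -m jog '[[0,-0.5,-5,0,1],[0,-1,-10,0,1],[0,-1.5,-15,0,1],[0,-2,-20,0,1],[0,-2.5,-25,0,1],[0,-3,-30,0,1],[0,-3,-30,0,1],[0,-3,-30,0,1]]'
python3 - <<'E'
from h import *
s=arm.read_state(); R=rot(s); print(np.round(s["qpos"],3));print(R.round(3))
d=np.array([0,0,.30]); print((d@R*100).round(1)); d=np.array([-.1,-.04,.0]); print((d@R*100).round(1));
E
```

```text
time: 9.75
position: [0.2892, 0.2476, 0.5434]
tool_rot: [0.043, -0.443, 0.894, -0.051]
force: [-0.0, 0.5, -3.8]
width: 0.0586
gripper_force: 69.5
[ 0.445 -0.269  0.36   2.112 -0.1   -0.48 ]
[[-0.604 -0.788  0.123]
 [-0.797  0.602 -0.053]
 [-0.032 -0.129 -0.991]]
[ -1.   -3.9 -29.7]
[ 9.2  5.5 -1. ]
```

```bash
python3 -m jog '[[2,-0.5,-5,0,1],[5,1,-10,0,1],[8,1,-15,0,1],[11,2,-20,0,1],[15,5,-30,0,1],[15,5,-30,0,1],[15,5,-30,0,1],[15,5,-30,0,1]]'
python3 - <<'E'
from h import *
s=arm.read_state(); R=rot(s); print(np.round(s["qpos"],3));print(R.round(3))
E
```

```text
time: 10.55
position: [0.2522, 0.2272, 0.5529]
tool_rot: [0.072, -0.444, 0.892, -0.054]
force: [-0.5, -0.2, -2.4]
width: 0.0588
gripper_force: 69.4
[ 0.441 -0.416  0.27   2.111 -0.104 -0.49 ]
[[-0.596 -0.784  0.175]
 [-0.799  0.601 -0.033]
 [-0.08  -0.159 -0.984]]
```

```bash
python3 -m jog '[[20,3,-18,0,1],[30,3,-25,0,1],[30,3,-25,0,1],[30,3,-25,0,1],[30,3,-25,0,1],[30,3,-25,0,1],[30,3,-25,0,1],[30,3,-25,0,1],[30,3,-25,0,1],[30,3,-25,0,1]]'
python3 - <<'E'
from h import *
s=arm.read_state(); R=rot(s); print(np.round(s["qpos"],3));print(R.round(3))
E
```

```text
time: 11.55
position: [0.2069, 0.1595, 0.5254]
tool_rot: [0.093, -0.443, 0.889, -0.065]
force: [0.6, -1.2, -3.8]
width: 0.0586
gripper_force: 69.5
[ 0.251 -0.726  0.023  2.111 -0.088 -0.682]
[[-0.591 -0.776  0.222]
 [-0.8    0.6   -0.033]
 [-0.107 -0.197 -0.974]]
```

```bash
python3 -m jog '[[2,-4,-15,0,1],[2,-10,-50,0,1],[2,-10,-50,0,1],[2,-10,-50,0,1],[2,-10,-50,0,1],[2,-10,-50,0,1],[2,-10,-50,0,1],[2,-10,-50,0,1],[2,-10,-50,0,1],[2,-10,-50,0,1]]'
python3 - <<'E'
from h import *
s=arm.read_state(); R=rot(s); print(np.round(s["qpos"],3));print(R.round(3))
E
```

```text
time: 12.55
position: [0.3037, 0.1695, 0.6128]
tool_rot: [0.12, -0.442, 0.886, -0.075]
force: [-0.2, -0.3, -3.9]
width: 0.0584
gripper_force: 69.5
[ 0.204 -0.404  0.409  2.111 -0.083 -0.733]
[[-0.581 -0.765  0.28 ]
 [-0.801  0.598 -0.027]
 [-0.147 -0.24  -0.96 ]]
```

```bash
python3 -m jog '[[-2,5,-2,0,1],[-5,10,-5,0,1],[-5,15,-10,0,1],[-5,15,-17,0,1],[-5,15,-25,0,1],[-5,15,-35,0,1],[-5,15,-35,0,1],[-5,15,-35,0,1],[-5,15,-35,0,1],[-5,15,-35,0,1]]'
python3 - <<'E'
from h import *
s=arm.read_state(); R=rot(s); print(np.round(s["qpos"],3));print(R.round(3))
d=np.array([*(-s["position"][:2]),0]);print((d@R*100).round(1), (np.array([0,0,.3])@R*100).round(1))
E
```

```text
time: 13.55
position: [0.228, 0.3096, 0.6251]
tool_rot: [0.15, -0.443, 0.881, -0.067]
force: [0.0, 0.7, -2.6]
width: 0.0588
gripper_force: 69.5
[ 0.768 -0.251  0.54   2.111 -0.217 -0.191]
[[-0.563 -0.76   0.324]
 [-0.801  0.599  0.014]
 [-0.205 -0.252 -0.946]]
[37.6 -1.2 -7.8] [ -6.1  -7.5 -28.4]
```

```bash
python3 -m jog '[[10,-3,-10,0,1],[20,-8,-40,0,1],[20,-8,-40,0,1],[20,-8,-40,0,1],[20,-8,-40,0,1],[20,-8,-40,0,1],[20,-8,-40,0,1],[20,-8,-40,0,1],[20,-8,-40,0,1],[20,-8,-40,0,1],[20,-8,-40,0,1],[20,-8,-40,0,1]]'
python3 - <<'E'
from h import *
s=arm.read_state(); R=rot(s); print(np.round(s["qpos"],3));print(R.round(3))
d=np.array([*(-s["position"][:2]),0]);print((d@R*100).round(1), (np.array([0,0,.3])@R*100).round(1))
E
```

```text
time: 14.75
position: [0.2233, 0.2074, 0.6384]
tool_rot: [0.179, -0.442, 0.876, -0.071]
force: [-0.2, 0.7, -4.0]
width: 0.0586
gripper_force: 69.5
[ 0.454 -0.527  0.378  2.111 -0.136 -0.506]
[[-0.545 -0.749  0.377]
 [-0.8    0.599  0.033]
 [-0.251 -0.284 -0.926]]
[28.8  4.3 -9.1] [ -7.5  -8.5 -27.8]
```

```bash
python3 -m jog '[[-2,8,-8,0,1],[-2,8,-30,0,1],[-2,8,-40,0,1],[-2,8,-40,0,1],[-2,8,-40,0,1],[-2,8,-40,0,1],[-2,8,-40,0,1],[-2,8,-40,0,1],[-2,8,-40,0,1]]'
python3 - <<'E'
from h import *
s=arm.read_state(); R=rot(s); print(np.round(s["qpos"],3));print(R.round(3))
for n in("top","scene"):
    s,p=cap(n)
    m=nets.cut_out("bed",p)[0]["mask"]; v,u=np.nonzero(m); w=world(p,s,np.c_[u,v])
    az=np.radians(10.5); nv=np.array([-np.sin(np.radians(26))*np.cos(az),-np.sin(np.radians(26))*np.sin(az),np.cos(np.radians(26))])
    o=np.array([.618,.146,.15])
    h=(w-o)@nv
    print(n,len(w),np.histogram(h,bins=np.arange(-.03,.05,.004)))
    k=abs(h+.012)<.008
    for _ in range(4):
        q=w[k]; c=q.mean(0); nn=np.linalg.svd(q-c)[2][2]; nn*=np.sign(nn[2]); k=abs((w-c)@nn)<.004
    print(n,k.sum(),nn,np.degrees(np.arccos(nn[2])),np.degrees(np.arctan2(-nn[1],-nn[0])),"plane height of o",(o-c)@nn)
    az=np.arctan2(-nn[1],-nn[0]); yv=np.array([-np.sin(az),np.cos(az),0]); xv=np.cross(yv,nn)
    ab=np.c_[(w[k]-o)@xv,(w[k]-o)@yv]*1000
    print(cv2.minAreaRect(ab.astype(np.float32)), ab.min(0),ab.max(0))
    for t in("stud_left","stud_right","bed","latch_post"): print(t,[np.round(r["point"],4).tolist() for r in nets.pinpoint(t,p)[:1]])
E
```

```text
time: 15.65
position: [0.1916, 0.278, 0.665]
tool_rot: [0.208, -0.443, 0.87, -0.063]
force: [-0.1, -0.4, -3.3]
width: 0.0583
gripper_force: 69.5
[ 0.807 -0.381  0.521  2.111 -0.252 -0.181]
[[-0.521 -0.744  0.418]
 [-0.797  0.6    0.075]
 [-0.306 -0.294 -0.905]]
top 6952 (array([  11,   10,   33,  509, 2507, 1325,  137,  264,  163,   83,   95,
         61,   36,   18,   23,  109,   65,   45,   69]), array([-0.03 , -0.026, -0.022, -0.018, -0.014, -0.01 , -0.006, -0.002,
        0.002,  0.006,  0.01 ,  0.014,  0.018,  0.022,  0.026,  0.03 ,
        0.034,  0.038,  0.042,  0.046]))
top 4014 [-0.42830017 -0.08529277  0.89960219] 25.894173646503717 11.262684124950393 plane height of o 0.011141017433208953
((7.7630767822265625, 0.07981109619140625), (250.1109619140625, 185.2059783935547), 89.82966613769531) [ -85.09052332 -124.93371176] [100.47924496 124.98091831]
stud_left [[0.5836, 0.2199, 0.1872]]
stud_right [[0.6134, 0.0661, 0.1862]]
bed [[0.6189, 0.146, 0.149]]
latch_post [[0.661, 0.0544, 0.2192]]
scene 2545 (array([ 31,  36,  86, 158, 500,  62,  61,  89,  66,  59,  43,  36,  39,
        50,  77,  77,  55,  56,  56]), array([-0.03 , -0.026, -0.022, -0.018, -0.014, -0.01 , -0.006, -0.002,
        0.002,  0.006,  0.01 ,  0.014,  0.018,  0.022,  0.026,  0.03 ,
        0.034,  0.038,  0.042,  0.046]))
scene 648 [-0.43529978 -0.07803653  0.8968971 ] 26.246844978636332 10.16349843849931 plane height of o 0.013349126729945041
((-110.21874237060547, 70.90562438964844), (297.1522521972656, 570.0333251953125), 60.4218635559082) [-286.8019788 -127.9870964] [156.57063302 340.80698741]
stud_left []
stud_right [[0.6113, 0.0682, 0.1842]]
bed [[0.6222, 0.1468, 0.1516]]
latch_post [[0.6667, 0.0562, 0.2204]]
```

```bash
python3 -m jog '[[0.5,-4,3,-8,1],[1,-8,6,-16,1],[1.5,-11,9,-24,1],[2,-14,13,-32,1],[2.5,-17,17,-40,1],[3,-20,21,-47,1],[3.5,-22,26,-47,1],[4,-23,31,-47,1],[4.5,-24,36,-47,1],[4.5,-24.2,41,-47,1],[4.5,-24.2,46,-47,1],[4.5,-24.2,47.3,-47,1]]'
cat >> h.py <<'E'
def bed(o=(.6145,.1457,.1495),az=11.2,t=26.0):
    az,t=np.radians(az),np.radians(t); n=np.array([-np.sin(t)*np.cos(az),-np.sin(t)*np.sin(az),np.cos(t)]); y=np.array([-np.sin(az),np.cos(az),0])
    return np.array(o),np.c_[np.cross(y,n),y,n]
E
python3 - <<'E'
from h import *
s,p=cap("wrist"); R=rot(s); save(p,"pics/w2.png"); o,B=bed()
print(np.round(s["qpos"],3)); print("tool axes in bed\n",(B.T@R).round(3),"tcp in bed mm",((s["position"]-o)@B*1000).round(1))
for t in("stud_left","stud_right","bed","latch_post","long_frame_mid"):
    for r in nets.pinpoint(t,p)[:2]: print(t,round(r["conf"],2),((r["point"]-o)@B*1000).round(1))
E
```

```text
time: 17.45
position: [0.5313, 0.1323, 0.3202]
tool_rot: [-0.166, 0.753, -0.621, 0.141]
force: [1.5, -0.6, -3.4]
width: 0.0585
gripper_force: 69.5
[-0.05  -0.603 -0.416  1.33   0.095 -1.791]
tool axes in bed
 [[-0.003 -1.    -0.016]
 [-1.     0.003 -0.008]
 [ 0.008  0.016 -1.   ]] tcp in bed mm [ -0.8   3.  190.4]
stud_left 0.72 [ 58.6 -95.8  51. ]
stud_left 0.6 [ 4.7 74.4 38.6]
stud_right 0.85 [  0.7 -77.8  38.8]
bed 0.16 [  56.8 -100.5   50.5]
latch_post 0.65 [ 55.9 -98.3  48.7]
long_frame_mid 0.66 [ -2.8   2.5 197. ]
```

View pics/w2.png

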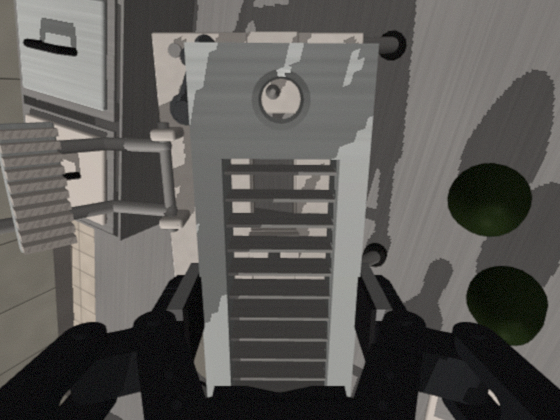

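The wrist view shows the frame held along the tool. Its far hole is at px (281,98), and the right stud tip shows through it at about (273,92).

Run:
```python
from h import *
s,p=cap("wrist"); o,B=bed()
T=np.array(p["tool_from_camera"]); print("cam in tool mm",(T[:3,3]*1000).round(), "cam z axis in tool",T[:3,2].round(3))
g=cv2.cvtColor(p["image"],cv2.COLOR_RGB2GRAY)
# hole circle by fitting depth discontinuity
D=p["depth"]; sub=D[60:140,240:325]; print(np.median(D[60:70,240:325]),sub.min(),sub.max())
m=(sub>np.median(D[110:150,215:235])+.05).astype(np.uint8); n,l,st,ce=cv2.connectedComponentsWithStats(m)
for i in range(1,n): 
    if st[i,4]>100: print(st[i],ce[i]+[240,60])
def onplane(uv,h):
    a=(world(p,s,[uv],np.array([.1]))[0]-o)@B; b=(world(p,s,[uv],np.array([.5]))[0]-o)@B
    return ((a+(b-a)*(h-a[2])/(b-a)[2])*1000).round(1)
tc=(s["position"]-o)@B
ok=[i for i in range(1,n) if st[i,4]>100]
if ok: print("hole at bed", onplane(ce[ok[0]]+[240,60],tc[2]+.0206),"or bottom",onplane(ce[ok[0]]+[240,60],tc[2]-.0034))
print("tcp",(tc*1000).round(1))
v,u=np.mgrid[72:125,258:306]; w=((world(p,s,np.c_[u.ravel(),v.ravel()])-o)@B)*1000
k=(w[:,2]>15)&(w[:,2]<60)&(abs(w[:,1]+75)<20); print(k.sum(),w[k][np.argsort(-w[k][:,2])][:12].round(1)); 
k2=k&(w[:,2]>29); print(w[k2].mean(0), (w[k2].max(0)+w[k2].min(0))/2)
save(p,"pics/w3.png",(230,50,330,150),6)
```

```text
cam in tool mm [  78.    1. -145.] cam z axis in tool [-0.299  0.     0.954]
0.11369129 0.0 0.49152946
[  22   19   39   41 1225] [281.04571429  98.75510204]
hole at bed [ -0.7 -72.3 215.4] or bottom [ -1.1 -72.2 191.4]
tcp [  0.9   3.7 194.8]
174 [[ -0.7 -75.7  43.7]
 [  0.9 -77.9  43.6]
 [ -0.7 -76.4  43.4]
 [  0.9 -78.6  43.2]
 [  0.1 -76.4  43.1]
 [ -0.7 -78.6  43.1]
 [  0.1 -78.6  43. ]
 [  0.1 -75.7  42.9]
 [  1.6 -78.6  42.6]
 [  1.6 -77.9  42.6]
 [  0.1 -79.4  42.5]
 [ -0.7 -77.9  42.4]]
[  0.15552554 -77.37293559  35.85849663] [ 1.73767387e-02 -7.73035066e+01  3.63775291e+01]
```

View pics/w3.png

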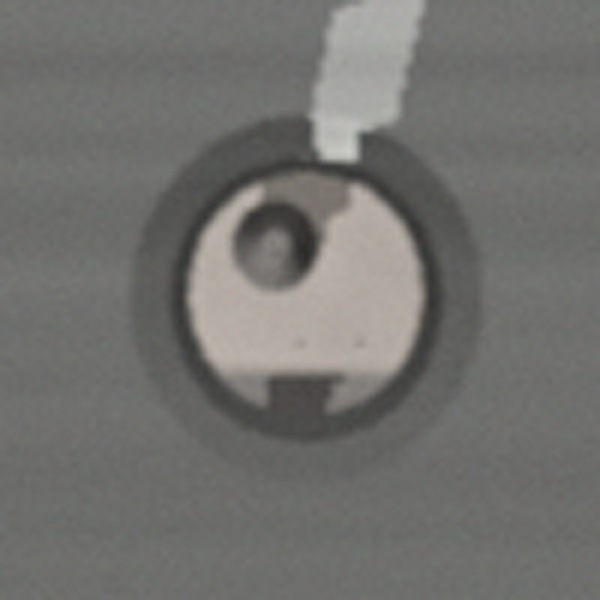

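```bash
python3 -m jog '[[0.1,-0.1,3,0,1],[0.2,-0.2,6,0,1],[0.3,-0.2,9,0,1],[0.4,-0.3,12,0,1],[0.4,-0.3,12.5,0,1],[0.4,-0.3,12.5,0,1],[0.4,-0.3,12.5,0,1]]'
cat > look.py <<'E'
from h import *
s,p=cap("wrist"); o,B=bed(); R=rot(s)
D=p["depth"]; sub=D[60:140,240:325]
m=(sub>np.median(D[110:150,215:235])+.03).astype(np.uint8); n,l,st,ce=cv2.connectedComponentsWithStats(m)
i=1+np.argmax(st[1:,4]); c=ce[i]+[240,60]; print("hole px",c.round(1),st[i])
def onplane(uv,h):
    a=(world(p,s,[uv],np.array([.1]))[0]-o)@B; b=(world(p,s,[uv],np.array([.5]))[0]-o)@B
    return ((a+(b-a)*(h-a[2])/(b-a)[2])*1000).round(1)
tc=(s["position"]-o)@B
print("hole",onplane(c,tc[2]+.0206),"tcp",(tc*1000).round(1),"\n",(B.T@R).round(3))
v,u=np.mgrid[60:140,240:325]; w=((world(p,s,np.c_[u.ravel(),v.ravel()])-o)@B)*1000
k=(w[:,2]>31)&(w[:,2]<46)&(abs(w[:,1]+75)<20)&(m.ravel()>0); print("stud",k.sum(),((w[k].max(0)+w[k].min(0))/2).round(1),w[k].mean(0).round(1))
save(p,"pics/w4.png",(230,50,330,150),5)
E
python3 look.py
```

```text
time: 18.5
position: [0.587, 0.1389, 0.2136]
tool_rot: [-0.167, 0.753, -0.621, 0.142]
force: [0.5, -0.9, -2.8]
width: 0.0581
gripper_force: 69.4
hole px [281.1  98.7] [  22   19   39   41 1222]
hole [  1.  -77.3  90.6] tcp [ 2.6 -1.3 70. ] 
 [[-0.001 -1.    -0.012]
 [-1.     0.002 -0.008]
 [ 0.008  0.012 -1.   ]]
stud 392 [  0.4 -77.7  37.5] [  0.4 -77.6  36.9]
```

View pics/w4.png

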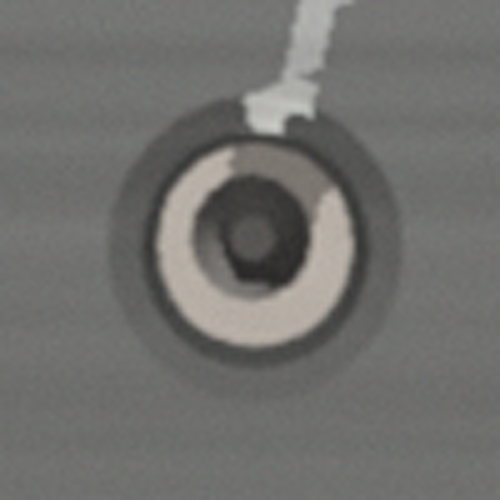

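The hole ring and stud are nearly concentric (offset about 0.6 mm). I'll check the frame's yaw from the top camera.

Run:
```python
from h import *
s,p=cap("top"); o,B=bed(); tc=(s["position"]-o)@B
v,u=np.mgrid[0:420,0:560]; w=((world(p,s,np.c_[u.ravel(),v.ravel()])-o)@B)*1000
h=tc[2]*1000+20.6
k=(abs(w[:,2]-h)<6)&(abs(w[:,0])<45)&(abs(w[:,1])<110); q=w[k]; print(k.sum(),q.min(0),q.max(0),np.median(q[:,2]))
print(cv2.minAreaRect(q[:,:2].astype(np.float32)))
for side in(-1,1):
    E=[]
    for y in np.arange(-85,86,8):
        b=q[abs(q[:,1]-y)<4]
        if len(b)>5: E.append((y,(b[:,0]*side).max()*side))
    E=np.array(E); c=np.polyfit(E[:,0],E[:,1],1); r=abs(E[:,1]-np.polyval(c,E[:,0]))<3; print(side,np.polyfit(E[r,0],E[r,1],1),r.sum(),len(E))
L=q[q[:,1]>40]; print(np.percentile(L[:,0],[1,99]),"Right",np.percentile(q[q[:,1]<-40][:,0],[1,99]))
c2=np.polyfit(q[:,0],q[:,2],1),np.polyfit(q[:,1],q[:,2],1); print("slopes",c2[0][0],c2[1][0])
```

```text
455 [-30.61524309 -91.80689287  84.85865325] [41.99764345 91.09951539 96.44773108] 90.90234559422115
((8.695850372314453, -1.3970794677734375), (187.9334716796875, 67.59526062011719), 81.17503356933594)
-1 [0.57637364 7.56663211] 4 12
1 [7.20937354e-03 2.97931984e+01] 12 12
[25.8488483  30.60841468] Right [-29.93408864  29.45966121]
slopes -0.01687059952008146 -0.014198744335676645
```

```bash
python3 -m jog '[[0,0,1.5,0,1],[0,0,2.2,0,1],[0,0,2.8,0,1],[0,0,3.4,0,1],[0,0,4,0,1],[0,0,4.4,0,1],[0,0,4.4,0,1]]'; python3 look.py
```

```text
time: 19.3
position: [0.6052, 0.1422, 0.171]
tool_rot: [-0.166, 0.753, -0.621, 0.141]
force: [3.3, -0.8, -3.7]
width: 0.0586
gripper_force: 69.5
hole px [289.4  99.6] [ 27  19  34  41 403]
hole [ -3.7 -77.4  44.2] tcp [ 0.6 -1.6 23.6] 
 [[-0.002 -1.    -0.014]
 [-1.     0.002 -0.007]
 [ 0.007  0.014 -1.   ]]Traceback (most recent call last):
  File "look.py", line 12, in <module>
    k=(w[:,2]>31)&(w[:,2]<46)&(abs(w[:,1]+75)<20)&(m.ravel()>0); print("stud",k.sum(),((w[k].max(0)+w[k].min(0))/2).round(1),w[k].mean(0).round(1))
                                                                                        ~~~~~~~~^^^
    return umr_maximum(a, axis, None, out, keepdims, initial, where)
ValueError: zero-size array to reduction operation maximum which has no identity
```

```bash
python3 -m jog '[[0,0,0.5,0,1],[0,0,1.0,0,1],[0,0,1.4,0,1],[0,0,1.7,0,1],[0,0,2.0,0,1],[0,0,2.0,0,1]]'
python3 - <<'E'
from h import *
s=arm.read_state(); o,B=bed(); print("tcp bed",((s["position"]-o)@B*1000).round(1),"F bed",(np.array(s["force"])@B).round(1))
E
```

```text
time: 19.95
position: [0.6137, 0.1437, 0.153]
tool_rot: [-0.166, 0.753, -0.621, 0.141]
force: [8.2, -0.5, -3.6]
width: 0.0588
gripper_force: 69.1
tcp bed [ 0.4 -1.8  3.7] F bed [ 5.6 -2.1 -6.8]
```

```bash
python3 -m jog '[[0,0,0.2,0,1],[0,0,0.4,0,1],[0,0,0.4,0,1]]'
python3 - <<'E'
from h import *
s=arm.read_state(); o,B=bed(); print("tcp bed",((s["position"]-o)@B*1000).round(1),"F bed",(np.array(s["force"])@B).round(1))
E
```

```text
time: 20.25
position: [0.6143, 0.1438, 0.1526]
tool_rot: [-0.166, 0.753, -0.621, 0.141]
force: [-31.0, -7.1, 30.2]
width: 0.0586
gripper_force: 75.0
tcp bed [ 0.8 -1.9  3. ] F bed [-15.3  -0.9  41.1]
```

```bash
python3 -m jog '[[0,0,-0.3,0,1],[0,0,-0.3,0,-1],[0,0,-0.3,0,-1],[0,0,-0.3,0,-1],[0,0,-0.3,0,-1],[0,0,-3,0,-1],[0,0,-7,0,-1],[0,0,-12,0,-1],[0,0,-16,0,-1],[0,0,-16,0,-1]]'
python3 - <<'E'
from h import *
s,p=cap("wrist"); save(p,"pics/w5.png"); o,B=bed(); R=rot(s)
print("tcp bed",((s["position"]-o)@B*1000).round(1),"F",s["force"])
v,u=np.mgrid[0:420:2,0:560:2]; w=((world(p,s,np.c_[u.ravel(),v.ravel()])-o)@B)*1000
k=(abs(w[:,2]-24)<8)&(abs(w[:,0])<29)&(w[:,1]>-95)&(w[:,1]<90); q=w[k]
for a in range(-90,90,20):
    b=q[(q[:,1]>=a)&(q[:,1]<a+20)]
    for lo,hi in((-28,-23),(23,28)):
        c=b[(b[:,0]>lo)&(b[:,0]<hi)]; print(a,lo,len(c),np.median(c[:,2]).round(1) if len(c) else None,end="; ")
print()
k=(w[:,2]>48)&(w[:,2]<72)&(w[:,0]>20)&(w[:,1]<-50)&(w[:,1]>-130); print("post",k.sum(),((w[k].max(0)+w[k].min(0))/2).round(1))
print("latch_post",[(r["conf"],((r["point"]-o)@B*1000).round(1)) for r in nets.pinpoint("latch_post",p)[:2]])
E
```

```text
time: 21.25
position: [0.5487, 0.1319, 0.3013]
tool_rot: [-0.169, 0.753, -0.62, 0.144]
force: [1.2, -0.4, -0.1]
width: 0.0858
gripper_force: 0.0
tcp bed [  6.1  -0.8 165.9] F [ 1.24484995 -0.35507759 -0.07483917]
-90 -28 42 26.5; -90 23 42 26.3; -70 -28 40 25.9; -70 23 52 26.2; -50 -28 48 26.2; -50 23 37 26.3; -30 -28 39 26.3; -30 23 39 26.3; -10 -28 34 26.3; -10 23 37 26.5; 10 -28 37 26.3; 10 23 34 26.4; 30 -28 33 26.2; 30 23 33 26.0; 50 -28 31 26.3; 50 23 33 26.3; 70 -28 27 26.4; 70 23 25 26.2; 
post 163 [125.  -78.3  59.9]
latch_post [(0.7, array([ 57.2, -97.6,  50.1]))]
```

View pics/w5.png

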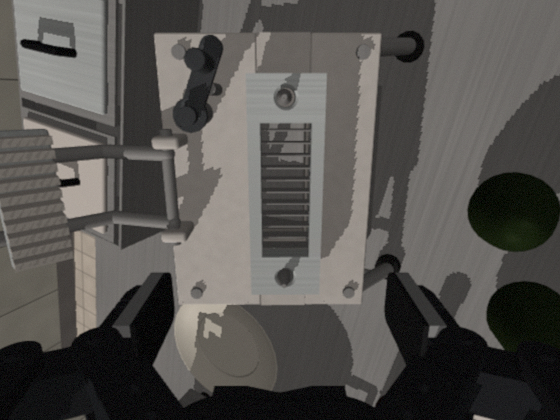

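The frame lies flat (uniform height along both edges) with both studs through its holes at px (286,97) and (285,276). The latch pivot is at (192,115) and the post near (205,48). Next I go above the post.

```bash
python3 -m jog '[[4,-2,0,0,-1],[7,-4,0,0,-1],[9.7,-5.2,2,0,-1],[9.7,-5.2,4,0,-1],[9.7,-5.2,4,0,-1],[9.7,-5.2,4,0,-1]]'
python3 - <<'E'
from h import *
o,B=bed()
for n in("wrist","top"):
    s,p=cap(n); R=rot(s); tc=(s["position"]-o)@B*1000
    print("tcp bed",tc.round(1))
    for r in nets.pinpoint("latch_post",p)[:2]:
        b=((r["point"]-o)@B*1000); print(n,round(r["conf"],2),b.round(1),"shift cm",((r["point"]-s["position"])@R*100).round(2))
    v,u=np.mgrid[0:420,0:560]; w=((world(p,s,np.c_[u.ravel(),v.ravel()])-o)@B)*1000
    k=(w[:,2]>55)&(w[:,2]<76)&(abs(w[:,0]-57)<25)&(abs(w[:,1]+97)<25); print("depth post",k.sum(),np.median(w[k],0).round(1) if k.any() else 0)
    k=(abs(w[:,2]+12)<6)&(abs(w[:,0]-12)<80)&(abs(w[:,1])<115)&((abs(w[:,0])>40)|(abs(w[:,1])>100)); print("plate",k.sum(),np.median(w[k,2]))
    k=(abs(w[:,2]-25)<4)&(abs(w[:,0])<28)&(abs(w[:,1])<90); print("frame top",k.sum(),np.median(w[k,2]))
print(np.round(s["qpos"],2))
E
```

```text
time: 21.95
position: [0.6283, 0.0492, 0.2786]
tool_rot: [-0.165, 0.753, -0.621, 0.139]
force: [-0.1, 0.2, 0.9]
width: 0.0857
gripper_force: 0.0
tcp bed [ 52.  -97.3 118.3]
wrist 0.9 [ 58.3 -97.8  49.9] shift cm [ 0.   -0.76  6.83]
depth post 584 [  56.3 -102.6   69.7]
plate 15883 -9.725423193093489
frame top 6914 26.11029715369063
tcp bed [ 53.5 -97.3 120.2]
depth post 0 0
plate 605 -12.341381065409918
frame top 75 23.746377577204267
[-0.21 -0.36 -0.31  1.21  0.16 -1.94]
```

Frame top minus bed plate reads 36 mm in both cameras, so the frame is home. I descend around the post and grip it lightly.

```bash
python3 -m jog '[[0.1,-0.5,2,0,-1],[0.1,-0.5,4,0,-1],[0.1,-0.5,6,0,-1],[0.1,-0.5,7.2,0,-1],[0.1,-0.5,7.2,0,-1],[0.1,-0.5,7.2,0,1],[0.1,-0.5,7.2,0,1],[0.1,-0.5,7.2,0,1],[0.1,-0.5,7.2,0,1],[0.1,-0.5,7.2,0,1],[0.1,-0.5,7.2,0,1],[0.1,-0.5,7.2,0,1]]' 30;python3 - <<'E'
from h import *
o,B=bed(); s=arm.read_state(); print(((s["position"]-o)@B*1000).round(1),(np.array(s["force"])@B).round(1),s["gripper_force"]); print((B.T@rot(s)).round(3))
E
```

```text
time: 23.35
position: [0.664, 0.054, 0.218]
tool_rot: [-0.166, 0.753, -0.621, 0.141]
force: [-3.2, 0.4, 4.7]
width: 0.0126
gripper_force: 29.3
[ 57.7 -99.5  48. ] [-0.7  1.1  5.6] 29.275557696819305
[[-0.002 -1.    -0.015]
 [-1.     0.002 -0.007]
 [ 0.007  0.015 -1.   ]]
```

```bash
python3 -m jog '[[-0.2,0.45,0,0,1],[-0.44,0.86,0,0,1],[-0.75,1.25,0,0,1],[-1.06,1.56,0,0,1],[-1.45,1.85,0,0,1],[-1.85,2.09,0,0,1],[-2.2,2.25,0,0,1],[-2.56,2.37,0,0,1],[-2.95,2.45,0,0,1],[-3.3,2.5,0,0,1],[-3.57,2.51,0,0,1],[-3.75,2.51,0,0,1]]';python3 - <<'E'
from h import *
o,B=bed(); s=arm.read_state(); print(((s["position"]-o)@B*1000).round(1),(np.array(s["force"])@B).round(1),s["gripper_force"],s["width"])
E
```

```text
time: 24.55
position: [0.6357, 0.0858, 0.2076]
tool_rot: [-0.166, 0.753, -0.621, 0.142]
force: [7.1, -3.4, -0.7]
width: 0.0126
gripper_force: 29.7
[ 33.7 -62.9  48.2] [ 5.4 -4.7 -3.4] 29.747696220874786 0.012641660389147847
```

```bash
python3 -m jog '[[-0.2,0,0,0,1],[-0.4,0,0,0,1],[-0.4,0,0,0,1]]';python3 - <<'E'
from h import *
o,B=bed(); s=arm.read_state(); print(((s["position"]-o)@B*1000).round(1),(np.array(s["force"])@B).round(1),s["gripper_force"],s["width"])
E
```

```text
time: 24.85
position: [0.6347, 0.0901, 0.2074]
tool_rot: [-0.167, 0.753, -0.621, 0.142]
force: [4.5, -2.8, 1.8]
width: 0.0124
gripper_force: 29.9
[ 33.5 -58.5  48.1] [ 4.3 -3.6 -0.1] 29.941799640655518 0.01237293563780359
```

```bash
python3 -m jog '[[-0.2,0,0,0,1],[-0.4,0,0,0,1],[-0.6,0,0,0,1],[-0.6,0,0,0,1]]';python3 - <<'E'
from h import *
o,B=bed(); s=arm.read_state(); print(((s["position"]-o)@B*1000).round(1),(np.array(s["force"])@B).round(1),s["gripper_force"],s["width"])
s,p=cap("top"); save(p,"pics/t6.png",(150,110,270,210),6)
s,p=cap("wrist"); 
E
```

```text
time: 25.25
position: [0.6345, 0.0914, 0.2075]
tool_rot: [-0.164, 0.751, -0.623, 0.145]
force: [9.5, -21.9, -1.4]
width: 0.0126
gripper_force: 29.7
[ 33.6 -57.1  48.1] [  3.9 -23.3  -3.5] 29.667973816394806 0.012639545829158815
```

```bash
python3 -m jog '[[0.35,0,0,0,1],[0.35,0,0,0,-1],[0.35,0,0,0,-1],[0.35,0,0,0,-1],[0.35,0,0,0,-1],[0.35,0,0,0,-1],[0.35,0,-3,0,-1],[0.35,0,-7,0,-1],[0.35,0,-11,0,-1],[0.35,0,-14,0,-1],[0.35,0,-14,0,-1]]';python3 - <<'E'
from h import *
o,B=bed(); s,p=cap("wrist"); save(p,"pics/w7.png",None,1)
print(((s["position"]-o)@B*1000).round(1),s["force"],s["time"])
for r in nets.pinpoint("latch_post",p)[:2]: print(round(r["conf"],2),((r["point"]-o)@B*1000).round(1))
v,u=np.mgrid[0:420,0:560]; w=((world(p,s,np.c_[u.ravel(),v.ravel()])-o)@B)*1000
k=(w[:,2]>66)&(w[:,2]<75)&(abs(w[:,0]-33)<20)&(abs(w[:,1]+60)<20); print("post top",k.sum(),((w[k].max(0)+w[k].min(0))/2).round(1))
for t in("stud_left","stud_right"):
    for r in nets.pinpoint(t,p)[:1]: print(t,round(r["conf"],2),((r["point"]-o)@B*1000).round(1))
for nme,x0,x1,y0,y1 in(("R",-28,-12,-92,-65),("L",-28,28,40,60),("Rx",-28,-23,-60,-20)):
    k=(abs(w[:,2]-25)<5)&(w[:,0]>x0)&(w[:,0]<x1)&(w[:,1]>y0)&(w[:,1]<y1); print(nme,k.sum(),np.median(w[k,2]) if k.any() else 0)
E
```

```text
time: 26.45
position: [0.5753, 0.0823, 0.3391]
tool_rot: [-0.168, 0.753, -0.62, 0.144]
force: [0.1, -0.3, 1.0]
width: 0.0853
gripper_force: 0.0
[ 37.4 -54.6 192.7] [ 0.09061263 -0.27764591  0.95285279] 26.45
0.85 [ 35.6 -63.9  49.1]
post top 253 [ 32.3 -64.5  69.3]
stud_left 0.85 [-0.6 72.7 40. ]
stud_right 0.75 [  0.8 -77.1  38.6]
R 578 26.230305522168887
L 731 26.005999216413922
Rx 243 26.25767401770134
```

View pics/w7.png

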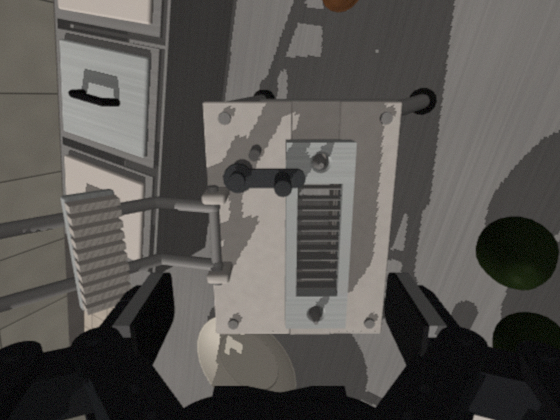

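The latch strip lies straight across (px (237,178) to (303,180)) over the frame's end. The post is at bed (32,-62), which is its stop, and the robot is clear.

```bash
python3 -c "
from workcell import arm
print(arm.finish_job())"
```

```text
the job is handed in; nothing more can be done
None
```

The long silver frame is on both studs and flush on its pads. The latch is turned to its stop over the frame and released, the arm is clear, nothing else was moved, and I handed the job in at about 26.5 s.

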